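Set the fume extractor for a draught reading: right sleeve on, shutter held half open

TASK

Fit the steel sleeve that matches the fume extractor's spigot snugly (neither too tight nor rattling loose), standing square and fully down on the box, and let go of it while the shutter is still shut. Then slide the sprung shutter half way open with the gripper's fingers, so that its tab stands at the middle mark, and finish while still holding it there against the spring. Leave the other sleeves and everything else on the bench where they are.

Things in the scene. Friction and masses are not known exactly. Their poses are not given: they have to be found in the camera images.
- sleeve_a_mid (a point): plain steel sleeve (open tube) standing upright on the cardboard, outside 38 mm, bore 26 mm, 45 mm tall, about 0.21 kg; this point is its centre, half-way up; z along the tube
- sleeve_b_mid (a point): plain steel sleeve (open tube) standing upright on the cardboard, outside 45 mm, bore 33 mm, 45 mm tall, about 0.2 to 0.34 kg; this point is its centre, half-way up; z along the tube
- sleeve_c_mid (a point): plain steel sleeve (open tube) standing upright on the cardboard, outside 56 mm, bore 44 mm, 45 mm tall, about 0.33 kg; this point is its centre, half-way up; z along the tube
- slug_center (a point): solid steel slug without a bore, 45 mm diameter, 45 mm tall, upright on the cardboard, 0.55 kg; this point is its centre. The three sleeves and the slug share four places on the cardboard in any order, at least 90 mm apart centre to centre
- cardboard: flat cardboard sheet fixed on the table, 340 x 360 x 3 mm; its top is 3 mm above the table; origin under its centre
- plenum: grey sheet-metal box of a bench fume extractor, fixed on the table, 170 mm (x) by 300 mm (y), flat top 70 mm high; origin at the centre of its underside, turned by up to 0.4 rad. On its top: the spigot at its -y end and the sprung shutter in the middle
- spigot (a point): centre of the foot of the spigot, level with the box's top (70 mm above the table); the spigot is a fixed upright steel stub 30 mm in diameter and 30 mm tall, its top 10 mm tapered to 20 mm. A sleeve of 33 mm bore drops over it until its lower end rests on the box's top; the axes of this point are the box's
- tab (a point): centre of the shutter's upright grip tab, a steel block 14 mm thick along the slide (box y), 40 mm wide (box x) and 45 mm tall, standing on the thin shutter plate; this point lies 97 mm above the table. Shut, it is 100 mm along the box's +y from the spigot; it moves with the shutter and has the box's axes. Nothing but the low guides (80 mm above the table) and the spring tube (85 mm) stands within 60 mm of the tab's path
- shutter (a joint): travel of the sprung shutter in m: 0 shut, 0.080 fully open; it slides along the box's +y (away from the spigot). The spring pulls it shut: about 4.5 N shut, 10.5 N at half travel, 16.5 N fully open; let go, it slides shut. Three black marks on each guide show where the tab's middle stands when the shutter is shut, half open and fully open
- jar: amber glass jar with brass cap, 80 mm diameter, 130 mm tall, far side of the table; origin under its centre
- hammer: hammer lying at the left; origin under its middle
- brush: brush lying at the right; origin under its middle
- wrench: wrench lying near the robot at the left; origin under its middle
- angle: steel angle offcut 160 x 50 x 50 mm, at the far left; origin under its middle
- flange: flat steel ring, 90 mm diameter, 12 mm thick, lying flat at the right; origin under its centre

How it is judged:
By the outcome, as a careful person would: the job done as asked, in the order asked, and still so for the second after the job is handed in, while the arm keeps its last pose, push and grip.
It also fails if it takes over 51 s, if anything falls off the work surface, if the arm or the gripper's body presses on something with over 40 N, if the wrist force passes 120 N, or if a joint passes its speed limit or range.

ROBOT

A 6-joint arm with a two-finger parallel gripper is mounted at the origin on the work surface. World frame = base frame: x ahead of the robot, y to its left, z up, the work surface at z = 0. Lengths are in mm, angles in rad, forces in N, time in s.
With the tool pointing down it reaches from about 350 to 775 mm from the base axis. Payload 7.3 kg.
Tool frame: the origin (TCP) lies between the finger pads; the fingertips stand 22 mm ahead of it and the grasp point (between the pads) lies 3 mm ahead of it (robot.tip_reach is the distance from the TCP to the fingertips, in mm); z points along the fingers, y is the line along which they close (so a half turn about z gives the same grasp; the last joint's range is limited). The gripper opens to 92 mm and grips with 3 to 60 N. Pads are 19 mm wide; open, the fingers measure 130 mm over their backs; the gripper's body (75 mm by 190 mm) begins 47 mm behind the grasp point.
Start: joints at [-1.358, 0.342, 1.524, -0, 1.275, -0.146], TCP at [184.377, -491.577, 248.741] pointing down, gripper open.
Joint ranges: [-2.53, 2.53], [-0.77, 2.02], [0.04, 2.7], [-1, 4.14], [0.28, 2.66], [-3.11, 3.11]. Speed limits (rad/s): [2.57, 2.57, 3.14, 3.14, 3.14, 3.14].

INTERFACE

Orientations are given as a rotation vector (axis times angle).
In Python, from cell import robot gives the robot as it stands. Calls block until the motion is done:
- robot.goto(position, orientation): joint-space move of the TCP to a pose.
- robot.movel(position, rot=None, v=150, force_limit=None): straight line of the TCP; rot=None keeps the orientation; v is the mean speed in mm/s. With force_limit (N) it stops when the force on the tool has changed by that much, and returns True; else False.
- robot.move_j(angles): joint-space move.
- robot.command_gripper(opening): opening from 0.0 (shut) to 1.0 (fully open); the grip force is fixed at half the most; returns when the fingers have stopped.
- robot.pause(seconds).
- robot.ik(position, orientation): joint angles nearest the present ones, or None.
- robot.observe(): the state.
- robot.snapshot(name): name is "scene" or "top" or "wrist"; returns a dict with "image" (400x640x3 uint8, blue, green, red), "z_map" (400x640 float32, mm along the optical axis (not along the pixel's ray), 0 where there is no reading), "camera_matrix" (3x3 intrinsics, pixels), "rvec" (rotation vector, rad) and "tvec" (3), from world to camera coordinates, as OpenCV has them. Camera axes: x right, y down, z forward; pixel columns grow to the right and rows downward; lengths in mm; the calibration is good to about 2 mm. A picture is of the moment at which its call begins.
A pose or a line that the arm cannot do raises robot.Unreachable and nothing moves.
- robot.sign_off(): hands the job in; it is judged then, once.
The state is a dict: "time_s": time; "joint_positions": joint angles; "joint_vel": joint speeds; "effort": joint torques, N m; "tool_pos": TCP position; "tcp_rot": TCP orientation; "force": force on the tool from outside, world axes, zero at the start; "ft_torque": the same for the moment, N m; "grip_width": opening from 0.0 (shut) to 1.0 (fully open); "gripper_force": force on a finger pad.
Only numpy, scipy, OpenCV 4.12 (cv2) and the standard library are available. Lean on these libraries where they do the work, as an engineer would, in place of code of your own. Each camera call takes 0.05 s, during which the arm holds its last target. There are 200 camera calls.

## Working session

There is one attempt and no reset: what is moved stays moved. The work goes in short steps, each a Python script; the robot and the scene stay as the last script left them, time stands still between calls to the robot, and variables do not carry over. Pictures are saved under pics/ and viewed, at most 10 in all, crops included, and the job is handed in when it is done.

```bash
mkdir -p pics; cat > h.py <<'E'
import numpy as np, cv2
from cell import robot
def snap(n,f=None):
    s=robot.snapshot(n)
    if f: cv2.imwrite('pics/'+f,s['image'])
    return s
def cloud(s):
    K=np.array(s['camera_matrix']);R=cv2.Rodrigues(np.array(s['rvec'],float))[0];t=np.array(s['tvec'],float).ravel()
    z=s['z_map'];v,u=np.mgrid[:z.shape[0],:z.shape[1]]
    c=np.stack([(u-K[0,2])/K[0,0]*z,(v-K[1,2])/K[1,1]*z,z],-1)
    w=(c-t)@R
    w[z==0]=np.nan
    return w
E
python3 - <<'E'
from h import *
np.set_printoptions(suppress=True,precision=1)
for n in('top','scene'):
    s=snap(n,n+'0.png');w=cloud(s);np.savez(n+'0.npz',w=w,im=s['image'])
    R=cv2.Rodrigues(np.array(s['rvec'],float))[0];print(n,-R.T@np.array(s['tvec']).ravel(),s['camera_matrix'])
    if n=='top':
        z=w[...,2]
        for lo,hi in((40,56),(62,74),(90,110),(110,140)):
            m=((z>lo)&(z<hi)).astype(np.uint8)
            k,l,st,c=cv2.connectedComponentsWithStats(m)
            for i in range(1,k):
                if st[i,4]>60:
                    p=w[l==i];print(lo,st[i],p.mean(0),p.min(0),p.max(0))
print(robot.observe()['time_s'])
E
```

```text
top [ 393.5   -0.7 1632.6] [[462.4   0.  326.4]
 [  0.  462.4 198.6]
 [  0.    0.    1. ]]
40 [  0   1 252   5 567] [1229.2  732.9   48. ] [1224.5  280.6   40.2] [1234.4 1183.    55.9]
40 [253   0 387   5 882] [1230.  -411.6   47.9] [ 1224.2 -1096.4    40. ] [1236.1  274.9   56. ]
40 [252  79  29  30  74] [925.  241.9  48. ] [846.6 173.7  40. ] [946.7 272.9  55.8]
40 [304  79  43   3  67] [944.4  12.1  47.3] [942.2 -57.7  40.3] [946.7  89.8  55.9]
40 [ 402   90  143   13 1014] [ 889.1 -509.3   43.5] [ 866.8 -752.7   40. ] [ 911.7 -253.6   52.7]
40 [192 135  43  18  98] [719.5 404.2  48.3] [690.  331.5  40.2] [748.6 479.3  56. ]
40 [377 170  16  17  88] [ 598.8 -189.4   48.1] [ 571.2 -216.    40.4] [ 626.4 -163.6   55.8]
40 [420 171  13  13 125] [ 603.2 -333.5   49. ] [ 581.8 -354.6   40. ] [ 623.7 -311.2   55.1]
40 [123 191  18  13  65] [536.5 681.   43. ] [510.5 655.2  40.2] [553.2 712.3  54.6]
40 [413 219  13  13  71] [ 437.6 -306.1   48.5] [ 416.5 -327.5   40.6] [ 457.5 -285.    54.4]
62 [ 244  139  100   80 2305] [585.9 126.1  69.8] [459.4 -46.4  62. ] [730.4 290.9  74. ]
62 [289 150  35  15  64] [666.3  81.5  69.3] [644.2  22.1  62.4] [693.4 138.7  73.8]
90 [199  74  13  59 105] [830.4 409.9 100.4] [747.7 404.5  90. ] [945.4 441.2 109.4]
90 [360 126  24  20  83] [ 722.2 -133.5  101.9] [ 703.8 -180.3   90.3] [ 767.9 -102.3  110. ]
90 [122 131  38   2  63] [749.2 637.4  99.7] [747.8 572.7  90.7] [751.6 704.3 109.8]
110 [ 95  73 115  60 254] [781.8 528.8 123.1] [740.8 403.9 110.1] [940.9 781.4 140. ]
110 [361 121  22  23 370] [ 741.4 -139.8  129.8] [ 707.7 -174.3  110.1] [ 778.4 -105.1  139.6]
110 [ 91 166  43  25 959] [586.6 712.1 129.3] [546.5 649.5 110. ] [628.2 781.8 139.6]
110 [ 90 197  44  16 622] [500.4 711.9 129.6] [475.2 649.4 110.2] [525.7 781.7 139.5]
scene [ 875.6 -565.6 1021.2] [[400.7   0.  317. ]
 [  0.  400.7 196.3]
 [  0.    0.    1. ]]
0.1
```

View pics/top0.png

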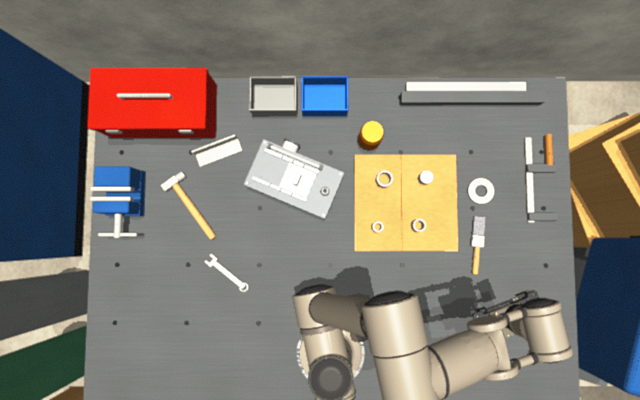

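View pics/scene0.png

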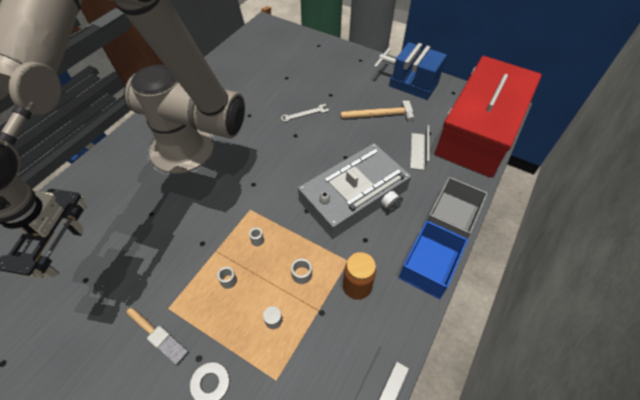

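Top view: A is at (377,227), B (419,226), C (384,179) and the slug (426,178). The spigot is at (325,191), with the tab up and left of it. Next I'll get the box's pose and hover over B for a close look.

```bash
cat >> h.py <<'E'
from scipy.spatial.transform import Rotation as Ro
def down(yaw): # tool y (closing line) at angle yaw+90deg (mod pi) in world
    return (Ro.from_euler('z',yaw)*Ro.from_euler('x',np.pi)).as_rotvec()
def best(p,yaw):
    q=np.array(robot.observe()['joint_positions']);r=[]
    for k in(-1,0,1):
        j=robot.ik(p,down(yaw+k*np.pi))
        if j is not None:r.append((np.abs(np.array(j)-q).max(),k,j))
    r.sort(key=lambda a:a[0]);return yaw+r[0][1]*np.pi,r[0][2]
E
python3 - <<'E'
from h import *
np.set_printoptions(suppress=True,precision=3)
w=np.load('top0.npz')['w'];z=w[...,2]
m=(z>66)&(z<73)&(w[...,0]>440)&(w[...,0]<745)&(w[...,1]>-60)&(w[...,1]<300)
k,l,st,c=cv2.connectedComponentsWithStats(m.astype(np.uint8));i=1+np.argmax(st[1:,4])
print(cv2.minAreaRect(w[l==i][:,:2].astype(np.float32)))
o=robot.observe();print(o['tcp_rot'],Ro.from_rotvec(o['tcp_rot']).as_matrix())
B=np.array([437.6,-306.1])
y,j=best([*B,230],np.arctan2(B[1],B[0]));print(y,j)
robot.goto([*B,230],down(y))
s=snap('wrist','w1.png');w=cloud(s);np.savez('w1.npz',w=w)
R=cv2.Rodrigues(np.array(s['rvec'],float))[0];print(-R.T@np.array(s['tvec']).ravel(),R,robot.observe()['time_s'])
z=w[...,2]
m=((z>44)&(z<53)).astype(np.uint8);k,l,st,c=cv2.connectedComponentsWithStats(m)
for i in range(1,k):
    if st[i,4]>150:
        p=w[l==i][:,:2].astype(np.float32);print(st[i],cv2.minEnclosingCircle(p),np.nanmedian(z[l==i]))
E
```

```text
((594.5142822265625, 122.13667297363281), (300.6468505859375, 169.2618408203125), 67.81807708740234)
[-3.09 -0.56  0.  ] [[ 0.936  0.351 -0.   ]
 [ 0.351 -0.936  0.001]
 [ 0.    -0.001 -1.   ]]
-3.7519811273878605 [-0.754  0.374  1.53  -0.     1.238 -1.714]
[ 374.688 -263.734  366.438] [[ 0.574  0.819  0.   ]
 [ 0.786 -0.552  0.279]
 [ 0.229 -0.16  -0.96 ]] 1.55
[632  44   8 136 588] ((557.0250854492188, -22.319719314575195), 62.96110153198242) 46.3935126612049
[422  69  42  43 790] ((432.0025939941406, -162.9947967529297), 19.012182235717773) 48.21028120681342
[299 159  44  44 739] ((437.3576965332031, -304.3541564941406), 22.340784072875977) 48.093998021900354
[471 215  55  45 628] ((597.8306884765625, -187.7067413330078), 27.850141525268555) 48.15624184069641
[365 305  40  25 830] ((603.4226684570312, -331.36981201171875), 22.651613235473633) 48.465338406860916
```

View pics/w1.png

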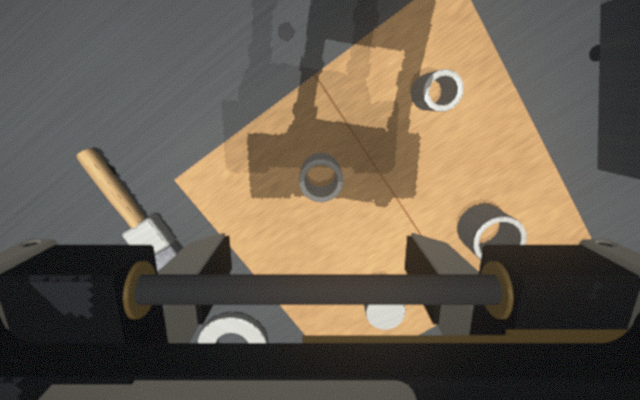

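The close view shows B open-bored at (320,178), 45 mm across, midway between the fingers. I'll grasp it, lift it and carry it above the spigot for a look.

```bash
python3 - <<'E'
from h import *
np.set_printoptions(suppress=True,precision=2)
B=[437.4,-304.8];yaw=-3.752
robot.movel([*B,34],v=150,force_limit=15)
robot.command_gripper(0.0)
o=robot.observe();print(o['grip_width'],o['gripper_force'],o['tool_pos'])
robot.movel([*B,240],v=200)
th=np.radians(67.82);by=np.array([np.cos(th),np.sin(th)])
S=np.array([594.5,122.1])-by*105
y,j=best([*S,240],th);print(S,y,j)
robot.goto([*S,240],down(y))
o=robot.observe();print(o['grip_width'],o['tool_pos'],o['force'],o['time_s'])
s=snap('wrist','w2.png');np.savez('w2.npz',w=cloud(s),im=s['image'],K=s['camera_matrix'],r=s['rvec'],t=s['tvec'])
E
```

```text
0.4891081445879476 30.000060545280576 [ 437.42 -304.71   33.99]
[554.86  24.87] -1.957910354887239 [-0.09  0.4   1.45 -0.    1.28 -2.85]
0.4882867095625281 [554.77  24.05 239.64] [ 0.01 -0.68 -1.52] 6.3083
```

View pics/w2.png

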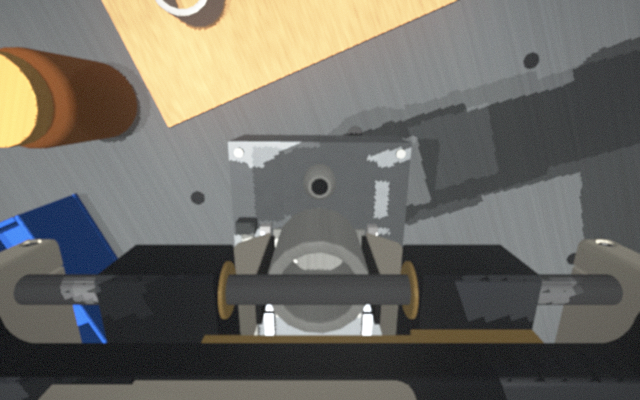

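The picture shows the spigot at (319,185) and the held sleeve around (320,260). I'll measure both from the same view's depth map.

```bash
python3 - <<'E'
from h import *
from scipy.optimize import least_squares
np.set_printoptions(suppress=True,precision=2)
d=np.load('w2.npz');w=d['w'];z=w[...,2]
th=np.radians(67.82);by=np.array([np.cos(th),np.sin(th)]);bx=np.array([by[1],-by[0]])
T=np.array([554.77,24.05])
uv=np.stack([(w[...,:2]-T)@bx,(w[...,:2]-T)@by],-1)
def circ(p,r):
    f=least_squares(lambda c:np.hypot(*(p-c[:2]).T)-r,[0,0],loss='soft_l1');return f.x,np.std(f.fun),len(p)
reg=np.zeros(z.shape,bool);reg[195:285,275:365]=1
m=reg&(z>213)&(z<250)&(np.abs(uv[...,0])<19)
print('sleeve',circ(uv[m],22.5),'z min/max',np.nanpercentile(z[reg&(z>190)&(z<275)&(np.abs(uv[...,0])<15)],[1,50,99]))
reg[:]=0;reg[160:207,295:345]=1
q=z[reg];print(np.nanpercentile(q,[5,50,95,99]))
for a,b,r in((75,88,15),):
    m=reg&(z>a)&(z<b);print('spig',circ(uv[m],r))
m=reg&(z>96)&(z<104);print('top',cv2.minEnclosingCircle(uv[m].astype(np.float32)),m.sum(),np.median(z[m]))
# box top outline in this view
b=(z>65)&(z<74);b[:130]=0;b[240:]=0;b[:,:225]=0;b[:,415:]=0
P=uv[b];print('box', np.nanpercentile(P,[0.5,99.5],axis=0))
for lo in (-40,-25,-10,5):
    s=P[(P[:,1]>lo)&(P[:,1]<lo+10)];print(lo,s[:,0].min(),s[:,0].max())
e=P[np.abs(P[:,0])<70]
xs=[];ys=[]
for k in range(-70,70,10):
    s=e[(e[:,0]>k)&(e[:,0]<k+10)];xs.append(k+5);ys.append(s[:,1].min())
print('endedge',np.polyfit(xs,ys,1),np.round(ys,1))
E
```

```text
sleeve (array([-0.54, -0.26]), np.float64(2.11383004758507), 2342) z min/max [210.72 242.79 255.15]
[ 69.61  71.26 101.37 102.09]
spig (array([-1.91, -6.14]), np.float64(0.18176477474858238), 77)
top ((-1.85932195186615, -6.71837043762207), 12.35760498046875) 579 100.50973702606522
box [[-86.16 -41.55]
 [ 82.53  53.26]]
-40 -87.12628689106086 83.06528317049712
-25 -87.21670638278906 83.15386271118358
-10 -86.85163299339132 83.25430723922656
5 -86.67310738092911 83.27442679736963
endedge [ -0.01 -41.54] [-41.  -41.  -41.2 -41.2 -41.3 -41.5 -41.5 -41.5 -41.5 -41.9 -41.8 -41.9
 -42.1 -42.2]
```

```bash
python3 - <<'E'
from h import *
from scipy.optimize import least_squares
np.set_printoptions(suppress=True,precision=2)
d=np.load('w2.npz');w=d['w'];z=w[...,2]
th=np.radians(67.35);by=np.array([np.cos(th),np.sin(th)]);bx=np.array([by[1],-by[0]])
T=np.array([554.77,24.05]);th0=np.radians(67.82)
b0=np.array([np.cos(th0),np.sin(th0)]);x0=np.array([b0[1],-b0[0]])
uv=np.stack([(w[...,:2]-T)@x0,(w[...,:2]-T)@b0],-1)
reg=np.zeros(z.shape,bool);reg[200:285,275:365]=1
m=reg&(z>214)&(z<250)&(np.abs(uv[...,0])<15)&(uv[...,1]<-12)
p=uv[m];f=least_squares(lambda c:np.hypot(*(p-c).T)-22.5,[0,0],loss='soft_l1');c=f.x;print('sleeve',c,np.std(f.fun),len(p))
c[0]*=0.5
dlt=np.array([-1.9,-6.2])-c;S=T+dlt@np.array([x0,b0]);print('tcp target',S)
y=th-np.pi
robot.goto([*S,150],down(y))
f0=np.array(robot.observe()['force'])
z0=150
for k in range(6):
    hit=robot.movel([*S,100.5],v=40,force_limit=8)
    o=robot.observe();df=np.array(o['force'])-f0;print(hit,o['tool_pos'],df,o['ft_torque'],o['time_s'])
    if not hit or o['tool_pos'][2]<102.5: break
    if np.hypot(*df[:2])<1: break
    S=S+df[:2]/np.hypot(*df[:2])*0.7
    p=o['tool_pos'];robot.movel([*S,p[2]+2],v=30)
s=snap('wrist','w3.png');snap('scene','s3.png')
E
```

```text
sleeve [-0.49 -0.16] 0.233945787538878 1666
tcp target [550.96  19.09]
True [550.78  19.12 100.98] [-1.25 -0.13  7.21] [ 0.16  0.   -0.02] 8.0
```

View pics/w3.png

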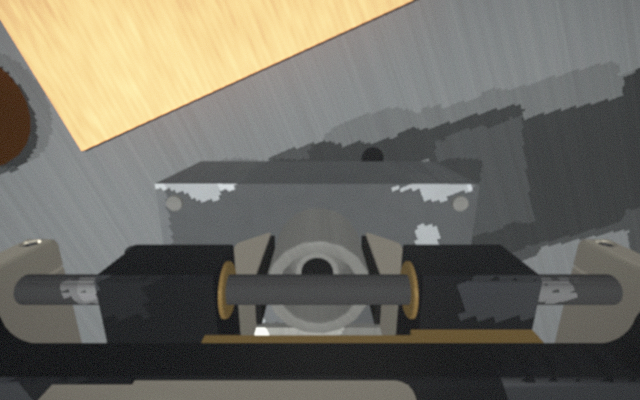

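It went fully down: TCP z is 101, as expected for a seated sleeve, and the spigot top shows inside the bore at (318,268). Now I'll release it, rise, and look at the sleeve and the tab.

```bash
python3 - <<'E'
from h import *
np.set_printoptions(suppress=True,precision=2)
robot.command_gripper(0.75)
p=robot.observe()['tool_pos'];robot.movel([p[0],p[1],170],v=120)
th=np.radians(67.35);by=np.array([np.cos(th),np.sin(th)]);bx=np.array([by[1],-by[0]])
S=np.array([550.8,19.1]);C=S+100*by
y,j=best([*C,240],th-np.pi/2);print(C,y,j)
robot.goto([*C,240],down(y))
o=robot.observe();print(o['tool_pos'],o['time_s'])
s=snap('wrist','w4.png');w=cloud(s);np.savez('w4.npz',w=w)
z=w[...,2];uv=np.stack([(w[...,:2]-S)@bx,(w[...,:2]-S)@by],-1)
for a,b in((111,124),):
    m=((z>a)&(z<b)&(np.abs(uv[...,0])<70)&(np.abs(uv[...,1]-60)<130)).astype(np.uint8);k,l,st,c=cv2.connectedComponentsWithStats(m)
    for i in range(1,k):
        if st[i,4]>100:
            q=uv[l==i].astype(np.float32);print(st[i],np.median(z[l==i]),cv2.minAreaRect(q),cv2.minEnclosingCircle(q))
E
```

```text
[589.31 111.39] -3.536909729166509 [ 0.06  0.49  1.32  0.    1.33 -1.12]
[589.12 111.21 239.38] 10.9833
[ 171  171   55   52 1131] 115.08305793580432 ((-0.8710956573486328, -0.24266433715820312), (44.11119842529297, 43.732906341552734), 77.77890014648438) ((-0.8588178753852844, -0.5519255995750427), 22.58709716796875)
[310 174  17  49 813] 119.82865264091464 ((-0.5843315124511719, 99.2145767211914), (39.245479583740234, 13.337029457092285), 0.06784036010503769) ((-0.4725631773471832, 99.09140014648438), 20.192163467407227)
```

View pics/w4.png

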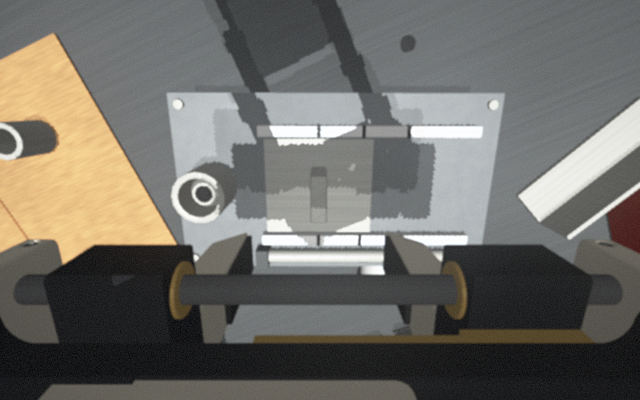

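The sleeve, at (203,194), is seated: its top is at z = 115 mm. The tab, at (318,195), is still shut, 99.6 mm from the spigot. I'll grip the tab and slide it 40 mm.

```bash
python3 - <<'E'
from h import *
np.set_printoptions(suppress=True,precision=2)
robot.command_gripper(0.45)
th=np.radians(67.35);by=np.array([np.cos(th),np.sin(th)]);bx=np.array([by[1],-by[0]])
S=np.array([550.8,19.1]);C=S-0.6*bx+99.4*by
R=down(-3.5369)
robot.movel([*C,150],R,v=150);print(robot.movel([*C,107.5],R,v=80,force_limit=15))
robot.command_gripper(0.0)
o=robot.observe();g=(np.array(o['tool_pos'])[:2]-S);print(o['grip_width']*92,g@bx,g@by,o['force'],o['gripper_force'])
D=C+40*by
print(robot.movel([*D,107.5],R,v=30,force_limit=40))
robot.pause(.3)
o=robot.observe();g=(np.array(o['tool_pos'])[:2]-S);print(o['grip_width']*92,g@bx,g@by,o['tool_pos'],o['force'],np.array(o['force'])[:2]@by,o['time_s'])
s=snap('wrist','w5.png');w=cloud(s);np.savez('w5.npz',w=w)
for n,f in(('scene','s5.png'),('top',None)):
    s=snap(n)
    if f:
        cv2.imwrite('pics/s5.png',cv2.resize(s['image'][120:260,270:440],None,fx=4,fy=4,interpolation=cv2.INTER_CUBIC))
        np.savez('s5.npz',w=cloud(s))
E
```

```text
False
13.718445140396199 -0.49431832678350995 100.05480537237587 [1.07 4.49 0.27] 29.999685287475586
False
13.880681207276709 -0.4439172063453888 137.07501217494627 [603.18 145.77 107.74] [-5.   -8.52  5.77] -9.788983699426764 15.475
```

View pics/w5.png

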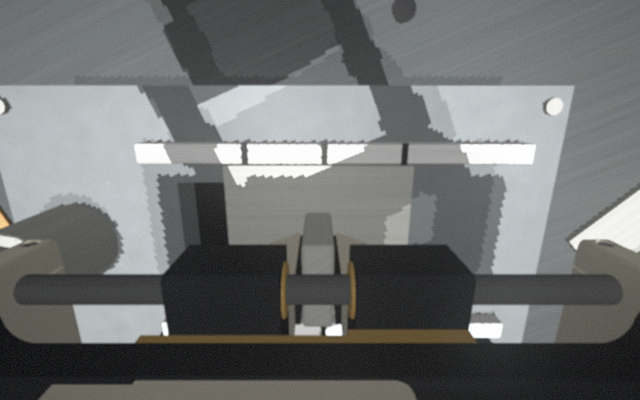

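View pics/s5.png

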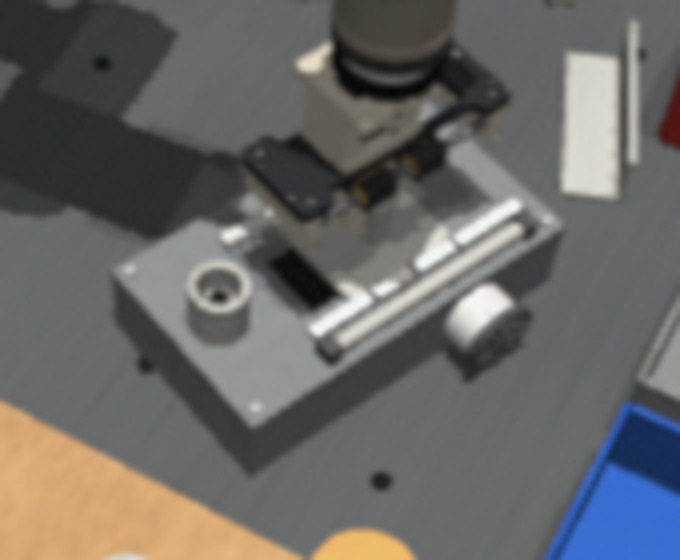

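The wrist view shows the marks at x = 244, 324 and 405, with the tab's middle at about 319. It is 2.5–3 mm short, which agrees with the readings (37 of 40 mm, the arm giving under the spring). Correcting for that.

```bash
python3 - <<'E'
from h import *
np.set_printoptions(suppress=True,precision=2)
th=np.radians(67.35);by=np.array([np.cos(th),np.sin(th)]);bx=np.array([by[1],-by[0]])
S=np.array([550.8,19.1]);cmd=139.4+3.05
for k in range(3):
    D=S-0.6*bx+cmd*by
    robot.movel([*D,107.5],down(-3.5369),v=15);robot.pause(.4)
    o=robot.observe();g=(np.array(o['tool_pos'])[:2]-S)@by;print(cmd,g,np.array(o['force']),o['grip_width']*92,o['time_s'])
    if abs(g-140.05)<.3: break
    cmd+=140.05-g
s=snap('wrist','w6.png');im=s['image'];w=cloud(s)
g=im[146:162].mean((0,2));
for a,b in((225,265),(305,345),(385,425)):
    q=np.clip(g[a:b].max()*.7-g[a:b],0,None);print((q*np.arange(a,b)).sum()/q.sum())
# tab in same view + marks, via rays: positions along box y
v=(w[...,:2]-S)@by;z=w[...,2]
m=(z>112)&(z<126);m[:,:290]=0;m[:,350:]=0;m[:205]=0;m[236:]=0
print('tab',np.percentile(v[m],[2,50,98]),m.sum())
K=np.array(s['camera_matrix']);Rm=cv2.Rodrigues(np.array(s['rvec'],float))[0];t=np.array(s['tvec']).ravel();c=-Rm.T@t
for a,b in((225,265),(305,345),(385,425)):
    q=np.clip(g[a:b].max()*.7-g[a:b],0,None);x=(q*np.arange(a,b)).sum()/q.sum()
    r=Rm.T@np.linalg.inv(K)@[x,154,1];P=c+r*(80-c[2])/r[2];print('mark',(P[:2]-S)@by)
E
```

```text
142.45000000000002 140.03137055591876 [-5.3  -8.1   5.67] 14.003018523775227 16.375
238.15860585672527
318.1405429728514
398.47086943531525Traceback (most recent call last):
  File "<stdin>", line 18, in <module>
    return _quantile_unchecked(
        a, q, axis, out, overwrite_input, method, keepdims, weights)
    return _ureduce(a,
                    func=_quantile_ureduce_func,
    ...<5 lines>...
                    overwrite_input=overwrite_input,
                    method=method)
    r = func(a, **kwargs)
    result = _quantile(arr,
                       quantiles=q,
    ...<2 lines>...
                       out=out,
                       weights=wgt)
    slices_having_nans = np.isnan(arr[-1, ...])
                                  ~~~^^^^^^^^^
IndexError: index -1 is out of bounds for axis 0 with size 0
```

View pics/w6.png

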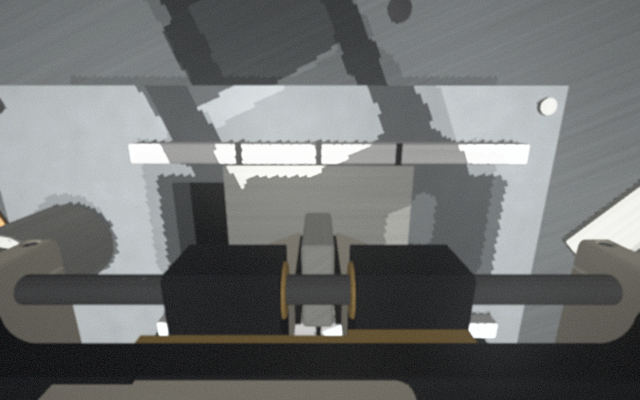

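The middle mark at x = 318 now lines up with the tab's middle at about 318, and the TCP reads 140.0 mm from the spigot. The gripper is still holding the tab, so I'm handing in.

```bash
python3 -c "
from cell import robot
print(robot.sign_off())"
```

```text
the job is handed in; nothing more can be done
None
```

I fitted the 33 mm bore sleeve (B) fully down on the spigot and released it with the shutter still shut, then slid the tab to the middle mark (40.0 mm by the arm's reading); the gripper was still holding it there when I handed in at about 16.5 s.

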